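# Clear the viewing panel and hold the long tube up for inspection

## Robot

A 6-joint arm with a two-finger parallel gripper is mounted at the origin on the work surface. World frame = base frame: x ahead of the robot, y to its left, z up, the work surface at z = 0. Lengths are in mm, angles in rad, forces in N, time in s.
With the tool pointing down it reaches from about 275 to 750 mm from the base axis. Payload 10.2 kg.
Tool frame: the origin (TCP) lies midway between the tips of the shut fingers; the grasp point (between the pads) lies 19 mm behind it; z points along the fingers, y is the line along which they close (so a half turn about z gives the same grasp; the last joint's range is limited). The gripper opens to 85 mm and grips with 20 to 120 N. Pads are 22 mm wide; open, the fingers measure 114 mm over their backs; the gripper's body (76 mm by 85 mm) begins 54 mm behind the grasp point. The pads swing forward as they close: fully open they stand 13 mm farther back than shut.
Start: joints at [-1.474, 0.313, 1.498, -0, 1.331, -0.223], TCP at [165.035, -498.392, 231.294] pointing down, gripper open.
Joint ranges: [-2.94, 2.94], [-0.97, 2.17], [0.19, 2.56], [-1.23, 4.37], [0.02, 3.11], [-2.88, 2.88]. Speed limits (rad/s): [2.39, 2.39, 3.01, 3.14, 3.14, 3.14].

## Interface

Orientations are given as a unit quaternion [w, x, y, z].
In Python, from rig import sense, capture, finish_job, find_in, place_of gives the robot as it stands. The module is installed in compiled form; this text tells all that it offers.
- The arm moves only by the shell command python3 -m jog 'ROWS' [FORCE]. ROWS is JSON, a list of rows, each an object of numbers: "tx", "ty", "tz": the shift along the tool's x, y, z in mm; "ax", "ay", "az": the turn, a rotation vector about the tool's x, y, z in rad; "jaw": the closure, from -1 (fully open) to 1 (shut), so that 0 is half open. In form: [{"tx": .., "ty": .., "tz": .., "ax": .., "ay": .., "az": .., "jaw": ..}, ...]. A call has 1 to 5 rows; each row shifts and turns the commanded pose from where the row before left it, along the tool's axes as they then stand; what a row does not reach is not made up. A row lasts 1/8 s, in which the tool goes at most 62.5 mm and 10.7 degrees, less where a joint would pass 70% of its speed; a pose out of reach is approached as far as the arm can. A call with a gripper value outside its range is refused whole. The fingers move at their own pace and stop on an object; FORCE is the grip in N (left out, the last holds). Time passes only in rows, so rows that do not move let the fingers close. It gives the time, the measured TCP pose, the force, the opening and the grip force at its end, in the units of the state.
- sense(): the state, without advancing time (a new reading comes with each control period).
- capture(name): name is "scene" or "top" or "wrist"; returns a dict with "color" (480x640x3 uint8, red, green, blue), "depth" (480x640 float32, mm along the optical axis (not along the pixel's ray), 0 where there is no reading), "fx", "fy", "cx", "cy" (pixels), "camera_from_world" (4x4, takes a point from world to camera coordinates); the wrist camera has in their place "mount" (4x4, takes a point from camera to tool coordinates, whose origin is the TCP and whose axes are the flange's). Camera axes: x right, y up, looking along -z (the intrinsics and any distortion apply to the point x, -y, -z); pixel columns grow to the right and rows downward; lengths in mm; the calibration is good to about 2 mm. A picture is of the moment at which its call begins: read the wrist's pose just before it.
- finish_job(): hands the job in; it is judged then, once.
Trained networks look in the newest picture that a camera, given by its name, has taken for a name from the list of things; names that differ only in an ending like _2 or _b are one class to them, and where a whole thing is asked for, a point or a joint stands for the part that bears it (a point fixed in the world has none). Each returns a list of dicts, best first, with "conf" (0 to 1); they miss things now and then, are a little off and sometimes report something else, mostly with a low value. They report only what shows in the picture. A call takes as long as a camera call. They do not tell look-alikes from the thing itself.
- find_in(query, camera): "centre" ([column, row] in pixels, amid what is visible of it).
- place_of(query, camera): "centre" ([column, row] in pixels: a listed point, or the origin of a listed thing).
The state is a dict: "time_s": time; "joints": joint angles; "dq": joint speeds; "tau": joint torques, N m; "eef_pos": TCP position; "ee_rot": TCP orientation; "force": force on the tool from outside, world axes, zero at the start; "wrist_torque": the same for the moment, N m; "grip_width": opening from 0.0 (shut) to 1.0 (fully open); "grip_force": force on a finger pad.
Only numpy, scipy, OpenCV 4.12 (cv2) and the standard library are available. Lean on these libraries where they do the work, as an engineer would, in place of code of your own. Each camera call takes 0.05 s, during which the arm holds its last target. There are 200 camera calls.

## Task

The long sample tube is to be looked at over the flat viewing panel, but a steel cup has been left on the panel: put that cup, mouth down as it is, over its twin that stands mouth down on the table, so that the two are fully nested, and let go of it. Then draw the long tube (the tallest one) out of the block rack and hold it lying on its side in the air, roughly level, with its middle over the middle of the panel and 15 to 20 cm above the table. Finish while still holding it there, touching nothing else with it, and leave the twin cup standing on the table and the short tubes and everything else where they are.

Things in the scene. Friction and masses are not known exactly. Their poses are not given: they have to be found in the camera images.
- stray_cup: the cup to move: plain stainless steel cup standing mouth down on the viewing panel, 85 mm tall. Closed foot on top: a plain cylinder 42 mm across over the top 32 mm, gripped there from above; then a small shoulder to 50 mm and a taper out to 66 mm across at the mouth below. Wall 2.5 mm. Origin at the centre of the mouth (the underside as it stands), z up. About 70 g. Loose.
- standing_cup: its identical twin, mouth down on the bare table to the robot's left; origin at the centre of the mouth, z up. When the other cup is nested over it, the upper cup's origin lies about 35 mm above this one's. Loose.
- panel: flat viewing panel, fixed, 180 x 180 x 12 mm, grey frame with a white face; origin at the centre of its underside, z up.
- panel_mid (a point): centre of the panel's upper face, 12 mm above the table.
- rack: grey block rack, fixed, 200 x 60 x 55 mm, origin at the centre of its underside, long side along its x. Four holes 19 mm square in a row on its top, at x = -75, -25, 25, 75 mm, 45 mm deep (floor of the holes 10 mm above the table).
- long_tube: the long capped tube, the tallest in the rack, in any of the four holes: 135 mm long overall, 16 mm thick, a 19 mm wide black cap over its upper 18 mm, about 22 g. Stands in the rack with its foot 10 mm and its top 145 mm above the table. Origin at the centre of its foot, z along the tube towards the cap. A good place to grip it is the bare body about 105 mm from the foot, above the tops of the short tubes (90 mm above the table); the gripper may lean. Loose.
- tube_mid (a point): the middle of the long tube, on its axis, 67.5 mm from its foot.
- short_tube_a: a short capped tube, 80 mm long and 16 mm thick with a 19 mm black cap, in another hole of the rack; origin at its foot's centre, z up towards the cap. Not to be taken.
- short_tube_b: a short capped tube, 80 mm long and 16 mm thick with a 19 mm black cap, in another hole of the rack; origin at its foot's centre, z up towards the cap. Not to be taken.
- short_tube_c: a short capped tube, 80 mm long and 16 mm thick with a 19 mm black cap, in another hole of the rack; origin at its foot's centre, z up towards the cap. Not to be taken.
- tape_roll: bystander: roll of paper tape lying flat, 60 mm across, 22 mm high; origin under its centre.
- wide_bowl: bystander: wide low steel bowl, 100 mm across, 40 mm high; origin under its centre.
- lidded_jar: bystander: white jar with lid, 60 mm across, 75 mm high; origin under its centre.
There are look-alikes about, which are no part of the job. Leave any blue look-alike of the stray_cup alone.

How it is judged:
By the outcome, as a careful person would: the job done as asked, in the order asked, and still so for the second after the job is handed in, while the arm keeps its last pose, push and grip.
It also fails if it takes over 51 s, if anything falls off the work surface, if the arm or the gripper's body presses on something with over 40 N, if the wrist force passes 120 N, or if a joint passes its speed limit or range.

## Working session

There is one attempt and no reset: what is moved stays moved. The work goes in short steps, Python scripts to look and compute and a shell command to move; the robot and the scene stay as the last step left them, time stands still between calls to the robot, and variables do not carry over. Pictures are saved under pics/ and viewed, at most 10 in all, crops included, and the job is handed in when it is done.

```bash
mkdir -p pics; cat > h.py <<'E'
import numpy as np, cv2
from rig import sense, capture, find_in, place_of
from scipy.spatial.transform import Rotation as R
def world(c,u,v,d=None,z=None):
    M=np.linalg.inv(c["camera_from_world"])
    r=np.array([(u-c["cx"])/c["fx"],-(v-c["cy"])/c["fy"],-1.0])
    o=M[:3,3]; w=M[:3,:3]@r
    s=d if d is not None else (z-o[2])/w[2]
    return o+s*w
def cloud(c):
    v,u=np.mgrid[0:480,0:640]; d=c["depth"]
    M=np.linalg.inv(c["camera_from_world"])
    P=np.stack([(u-c["cx"])/c["fx"]*d,-(v-c["cy"])/c["fy"]*d,-d],-1)
    W=P@M[:3,:3].T+M[:3,3]; W[d==0]=np.nan
    return W
E
python3 - <<'E'
from h import *
im=[]
for n in("top","scene"):
    c=capture(n); cv2.imwrite(f"pics/{n}.png",c["color"][...,::-1]); np.save(n+".npy",c,allow_pickle=True)
    print({k:c[k] for k in c if k not in("color","depth")})
    W=cloud(c)
    for q in("stray_cup","panel_mid","rack","long_tube","short_tube_a","tape_roll","wide_bowl","lidded_jar"):
        for r in find_in(q,n)[:4]:
            u,v=map(int,r["centre"]); print(n,q,round(r["conf"],2),u,v,W[v,u].round())
E
```

```text
{'fx': 524.3197248434723, 'fy': 524.3197248434723, 'cx': 318.3273320527404, 'cy': 241.38041259917787, 'camera_from_world': array([[ 2.88366125e-02, -9.99415503e-01,  1.83603241e-02,
        -1.13207744e+01],
       [ 9.95505318e-01,  3.03717387e-02,  8.97035030e-02,
        -5.88114476e+02],
       [-9.02087065e-02,  1.56910551e-02,  9.95799267e-01,
        -1.06732888e+03],
       [ 0.00000000e+00,  0.00000000e+00,  0.00000000e+00,
         1.00000000e+00]])}
top stray_cup 0.86 288 344 [381.  60.  84.]
top stray_cup 0.85 302 288 [490.  36.  95.]
top stray_cup 0.79 211 315 [433. 211.  88.]
top stray_cup 0.66 353 341 [391. -66.  85.]
top panel_mid 0.86 295 260 [549.  54.  14.]
top rack 0.85 467 262 [ 553. -297.   55.]
top long_tube 0.73 479 220 [ 629. -297.  130.]
top short_tube_a 0.65 478 298 [ 481. -309.   89.]
top short_tube_a 0.55 476 247 [ 581. -304.   91.]
top short_tube_a 0.49 477 274 [ 528. -306.   90.]
top tape_roll 0.73 467 259 [ 559. -298.   52.]
top wide_bowl 0.79 167 175 [722. 333.   9.]
top lidded_jar 0.9 426 165 [ 746. -207.   74.]
top lidded_jar 0.42 182 253 [552. 273.
[... 616 characters left out ...]
tray_cup 0.8 310 173 [393.  55.  62.]
scene panel_mid 0.97 330 255 [564.  49.  11.]
scene rack 0.75 140 302 [ 598. -297.   55.]
scene rack 0.74 441 225 [577. 265.  48.]
scene rack 0.59 126 244 [ 491. -307.   82.]
scene rack 0.31 130 290 [ 590. -303.   86.]
scene long_tube 0.64 124 308 [ 641. -303.  119.]
scene short_tube_a 0.51 125 242 [ 490. -307.   87.]
scene short_tube_a 0.51 129 265 [ 538. -303.   84.]
scene short_tube_a 0.47 129 288 [ 589. -303.   90.]
scene tape_roll 0.8 435 296 [705. 202.  23.]
scene wide_bowl 0.89 496 281 [697. 334.   3.]
scene wide_bowl 0.68 127 263 [ 538. -304.   90.]
scene wide_bowl 0.45 125 311 [ 640. -305.  109.]
scene lidded_jar 0.78 197 384 [ 770. -218.   74.]
```

View pics/top.png

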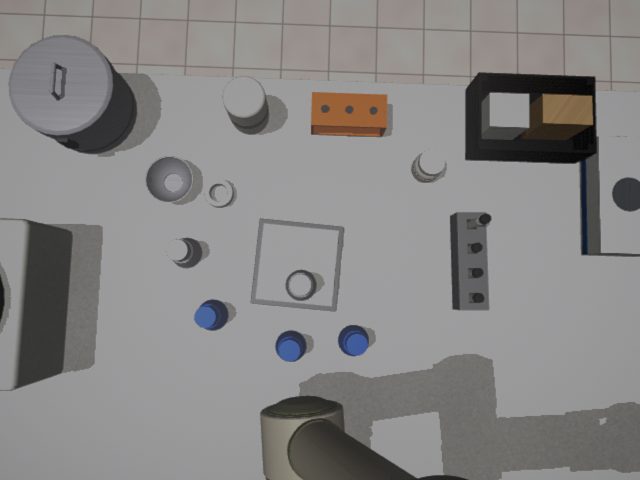

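View pics/scene.png

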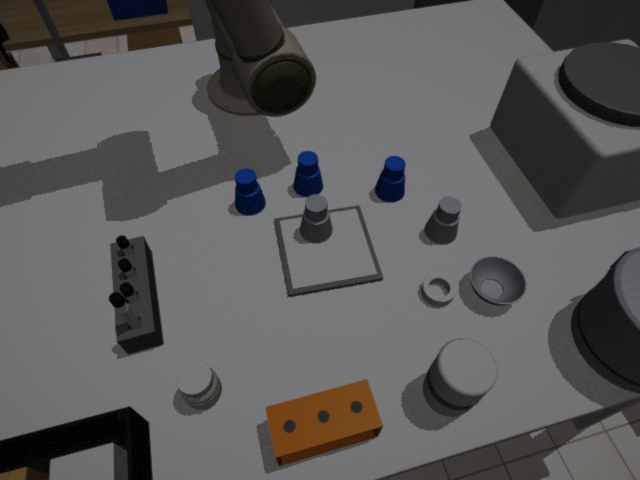

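The top image shows the grey stray cup on the panel at (301,285), and the only other steel cup, its twin, at (182,250). Three blue look-alikes sit at (210,315), (290,346) and (354,341) and stay where they are. The long tube is in the far hole at (480,219), the tallest at z≈145. The short ones are at (476,247), (476,272) and (477,298). Next I'll measure and check with one crop.

```bash
python3 - <<'E'
from h import *
for n in("top","scene"):
    c=np.load(n+".npy",allow_pickle=True).item(); W=cloud(c)
    def near(x,y,r,z0,z1):
        m=(np.hypot(W[...,0]-x,W[...,1]-y)<r)&(W[...,2]>z0)&(W[...,2]<z1)
        P=W[m]; 
        if len(P)<3: return len(P)
        mn,mx=P[:,:2].min(0),P[:,:2].max(0)
        (cc,rr)=cv2.minEnclosingCircle(P[:,:2].astype(np.float32))
        return len(P),P.mean(0).round(1),np.round(cc,1),round(rr,1),np.median(P[:,2]).round(1)
    print(n,"stray",near(490,36,45,90,110)); print("twin",near(555,268,50,79,98))
    print("twin low",near(555,268,55,5,45),"stray low",near(490,36,55,17,45))
    print("long",near(637,-300,25,135,160))
    for x in(480,530,583): print("short",near(x,-305,20,80,100))
    m=(abs(W[...,2]-55)<4)&(abs(W[...,0]-560)<140)&(abs(W[...,1]+300)<60)
    print("rack",cv2.minAreaRect(W[m][:,:2].astype(np.float32)))
    m=(abs(W[...,2]-13)<5)&(abs(W[...,0]-550)<120)&(abs(W[...,1]-50)<120)
    print("panel",cv2.minAreaRect(W[m][:,:2].astype(np.float32)))
    for q in("stray_cup","panel_mid"):
        capture(n)
        for r in place_of(q,n)[:6]:
            u,v=r["centre"]; print(q,round(r["conf"],2),int(u),int(v),world(c,u,v,z=12).round(1),world(c,u,v,z=0).round(1))
c=np.load("top.npy",allow_pickle=True).item()["color"][...,::-1]
s=np.load("scene.npy",allow_pickle=True).item()["color"][...,::-1]
a=cv2.resize(c[200:380,160:380],(733,600))[:, :]; a=cv2.resize(c[200:350,160:360],(400,300));b=cv2.resize(s[140:290,270:470],(400,300))
d=cv2.resize(c[180:330,420:520],(400,600))[:300];e=cv2.resize(s[220:370,60:260],(400,300))
cv2.imwrite("pics/crop.png",np.vstack([np.hstack([a,b]),np.hstack([cv2.resize(c[200:320,420:580],(400,300)),e])]))
E
```

```text
top stray (362, array([496.8,  40.3,  97.6]), array([497. ,  40.1]), 20.7, np.float64(97.8))
twin (370, array([557.7, 283.8,  85.4]), array([558.2, 284.3]), 21.4, np.float64(85.5))
twin low (288, array([552.1, 265.6,  23.1]), array([555.9, 268.2]), 53.5, np.float64(22.4)) stray low (172, array([495.9,  36.4,  30. ]), array([495.6,  31.8]), 48.5, np.float64(29.3))
long (91, array([ 630.3, -304.9,  143.9]), array([ 630.7, -305.8]), 9.6, np.float64(144.3))
short (84, array([ 481.4, -309.7,   89.1]), array([ 481.3, -311. ]), 10.0, np.float64(89.3))
short (84, array([ 531.1, -308.1,   89.1]), array([ 531.6, -309.1]), 9.9, np.float64(89.6))
short (78, array([ 581.1, -306.7,   89.2]), array([ 581.9, -307.2]), 9.8, np.float64(89.7))
rack ((556.0980834960938, -308.2980651855469), (200.15771484375, 62.42654800415039), 1.758004903793335)
panel ((545.9052124023438, 55.863059997558594), (194.3687744140625, 190.8282928466797), 86.09893798828125)
stray_cup 0.84 212 316 [426.4 220.8  12. ] [425.8 222.9   0. ]
stray_cup 0.77 304 286 [493.1  31.5  12. ] [493.1  31.6   0. ]
stray_cup 0.65 353 342 [380.
[... 726 characters left out ...]
7, array([ 535.8, -310.5,   87.8]), array([ 534.6, -312.3]), 10.5, np.float64(88.8))
short (124, array([ 585.8, -308.6,   87.6]), array([ 584.2, -309.8]), 10.0, np.float64(88.4))
rack ((558.8936767578125, -310.48492431640625), (202.20712280273438, 60.7578125), 1.9986393451690674)
panel ((542.9186401367188, 46.730308532714844), (179.53790283203125, 181.16078186035156), 86.02147674560547)
stray_cup 0.7 391 191 [445.5 218.   12. ] [436.1 223.3   0. ]
stray_cup 0.67 308 183 [376.3  54.3  12. ] [365.9  56.9   0. ]
stray_cup 0.64 312 228 [495.4  32.7  12. ] [486.8  34.9   0. ]
stray_cup 0.61 249 200 [390. -76.  12.] [379.7 -75.5   0. ]
panel_mid 0.62 324 247 [544.6  43.6  12. ] [536.9  46.    0. ]
```

View pics/crop.png

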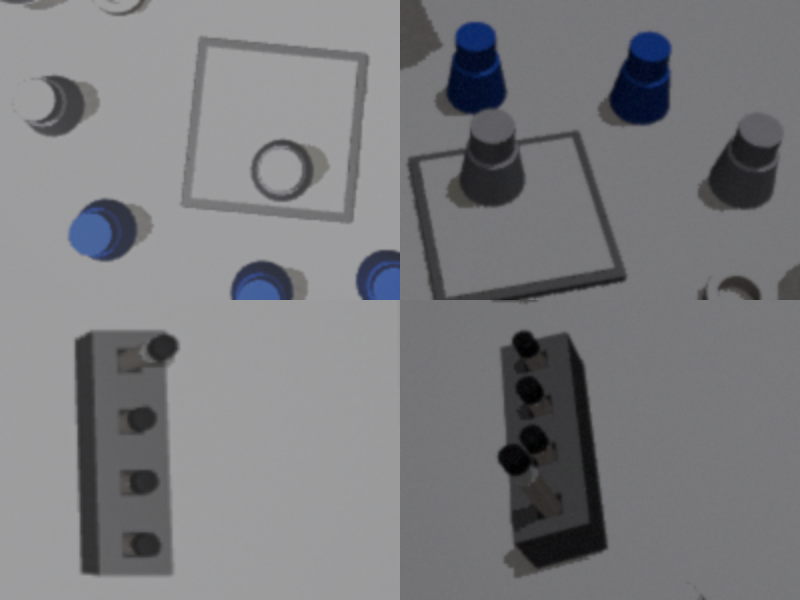

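Crops confirm it: the grey stray cup is on the panel, the grey twin is on bare table, the blue ones are look-alikes, and the long tube is at the far end of the rack. Now the tool axes.

```bash
cat >> h.py <<'E'
def tool():
    s=sense(); q=s["ee_rot"]; return np.array(s["eef_pos"]),R.from_quat([q[1],q[2],q[3],q[0]])
def step(target,Rt=None):
    """shift and turn in tool axes from the measured pose to the target"""
    p,r=tool(); d=r.inv().apply(np.array(target)-p); w=np.zeros(3) if Rt is None else (r.inv()*Rt).as_rotvec()
    print("shift",d.round(1),"turn",w.round(3),"joints",np.round(sense()["joints"],2)); return d
E
python3 - <<'E'
from h import *
p,r=tool(); print(p,r.as_matrix().round(3)); step([498,38.5,231]); print(sense()["grip_width"],sense()["force"])
print(capture("wrist")["mount"].round(3))
E
```

```text
[ 165.01714754 -498.37493024  231.28254828] [[ 0.949  0.314 -0.   ]
 [ 0.314 -0.949  0.   ]
 [-0.    -0.    -1.   ]]
shift [ 4.849e+02 -4.050e+02  3.000e-01] turn [0. 0. 0.] joints [-1.47  0.31  1.5  -0.    1.33 -0.22]
0.9983123016488146 [ 0.43562606 -0.17888523 -0.56303985]
[[-1.00000e-03  9.51000e-01  3.10000e-01  7.93920e+01]
 [ 1.00000e+00  1.00000e-03  1.00000e-03  8.44000e-01]
 [ 0.00000e+00  3.10000e-01 -9.51000e-01 -1.42648e+02]
 [ 0.00000e+00  0.00000e+00  0.00000e+00  1.00000e+00]]
```

```bash
python3 -m jog '[{"tx":44,"ty":-36.8},{"tx":44,"ty":-36.8},{"tx":44,"ty":-36.8},{"tx":44,"ty":-36.8},{"tx":44,"ty":-36.8}]' 30; python3 -m jog '[{"tx":44,"ty":-36.8},{"tx":44,"ty":-36.8},{"tx":44,"ty":-36.8},{"tx":44,"ty":-36.8},{"tx":44,"ty":-36.8}]'; python3 -m jog '[{"tx":44,"ty":-36.8},{}]'
cat >> h.py <<'E'
def wrist():
    p,r=tool(); c=capture("wrist"); T=np.eye(4); T[:3,:3]=r.as_matrix(); T[:3,3]=p
    c["camera_from_world"]=np.linalg.inv(T@c["mount"]); return c
E
python3 - <<'E'
from h import *
p,r=tool(); print(p); step([498,38.5,231])
c=wrist(); W=cloud(c); m=(abs(W[...,2]-97)<7)&(np.hypot(W[...,0]-498,W[...,1]-38)<45)
P=W[m]; print(len(P),P.mean(0),cv2.minEnclosingCircle(P[:,:2].astype(np.float32)))
cv2.imwrite("pics/w1.png",c["color"][...,::-1])
E
```

```text
[ 165.01923352 -498.40806348  231.27365177]
shift [ 4.849e+02 -4.050e+02  3.000e-01] turn [0. 0. 0.] joints [-1.47  0.31  1.5  -0.    1.33 -0.22]
0 [nan nan nan] ((0.0, 0.0), 0.0)schema error: expected keys tx, ty, tz, ax, ay, az, jaw
schema error: expected keys tx, ty, tz, ax, ay, az, jaw
schema error: expected keys tx, ty, tz, ax, ay, az, jaw
<stdin>:4: RuntimeWarning: Mean of empty slice.
  ret = um.true_divide(
```

View pics/w1.png

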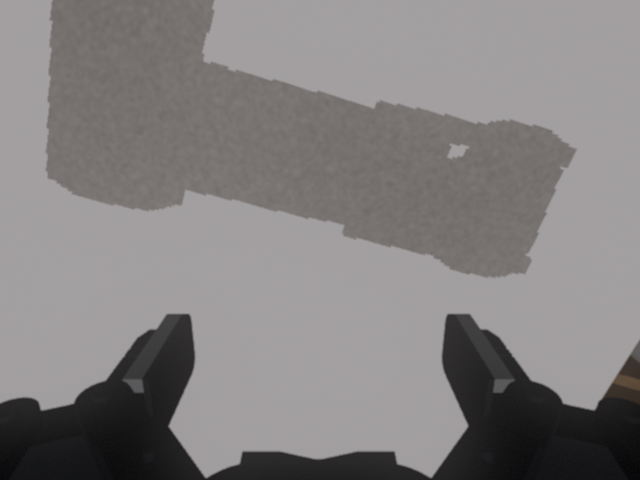

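The rows were refused because every key is needed, and the arm hasn't moved. The picture shows bare table, the arm's shadow, and the open fingers at (180,350) and (460,350). I'll resend with full rows.

```bash
python3 -m jog '[{"tx":44,"ty":-36.8,"tz":0,"ax":0,"ay":0,"az":0,"jaw":-1},{"tx":44,"ty":-36.8,"tz":0,"ax":0,"ay":0,"az":0,"jaw":-1},{"tx":44,"ty":-36.8,"tz":0,"ax":0,"ay":0,"az":0,"jaw":-1},{"tx":44,"ty":-36.8,"tz":0,"ax":0,"ay":0,"az":0,"jaw":-1},{"tx":44,"ty":-36.8,"tz":0,"ax":0,"ay":0,"az":0,"jaw":-1}]' 30; python3 -m jog '[{"tx":44,"ty":-36.8,"tz":0,"ax":0,"ay":0,"az":0,"jaw":-1},{"tx":44,"ty":-36.8,"tz":0,"ax":0,"ay":0,"az":0,"jaw":-1},{"tx":44,"ty":-36.8,"tz":0,"ax":0,"ay":0,"az":0,"jaw":-1},{"tx":44,"ty":-36.8,"tz":0,"ax":0,"ay":0,"az":0,"jaw":-1},{"tx":44,"ty":-36.8,"tz":0,"ax":0,"ay":0,"az":0,"jaw":-1}]';python3 -m jog '[{"tx":0,"ty":0,"tz":0,"ax":0,"ay":0,"az":0,"jaw":-1},{"tx":0,"ty":0,"tz":0,"ax":0,"ay":0,"az":0,"jaw":-1}]'
python3 - <<'E'
from h import *
p,r=tool(); print(p); step([498,38.5,231])
c=wrist(); W=cloud(c); m=(abs(W[...,2]-97)<7)&(np.hypot(W[...,0]-498,W[...,1]-38)<45)
P=W[m]; print(len(P),P.mean(0),cv2.minEnclosingCircle(P[:,:2].astype(np.float32)))
E
```

```text
time_s: 2.02
eef_pos: [316.7, -253.0, 231.5]
ee_rot: [0.0, 0.987, 0.159, 0.0]
force: [1.2, -1.3, -0.8]
grip_width: 1.0
grip_force: 0.0
time_s: 2.65
eef_pos: [467.9, -8.9, 231.5]
ee_rot: [0.0, 0.987, 0.159, 0.0]
force: [-0.4, -1.5, -0.2]
grip_width: 0.996
grip_force: 0.0
time_s: 2.9
eef_pos: [466.8, -11.0, 231.2]
ee_rot: [0.0, 0.987, 0.159, -0.0]
force: [1.2, -0.6, -0.4]
grip_width: 1.001
grip_force: 0.0
[466.81399914 -10.95127478 231.19439227]
shift [ 45.2 -37.1   0.2] turn [0. 0. 0.] joints [-0.28  0.18  1.66 -0.    1.29  0.98]
3458 [498.58336139  37.67636452  97.11853212] ((498.1419372558594, 37.74811935424805), 20.953868865966797)
```

```bash
python3 -m jog '[{"tx":45,"ty":-37.9,"tz":0,"ax":0,"ay":0,"az":0,"jaw":-1},{"tx":0,"ty":0,"tz":60,"ax":0,"ay":0,"az":0,"jaw":-1},{"tx":0,"ty":0,"tz":60,"ax":0,"ay":0,"az":0,"jaw":-1},{"tx":0,"ty":0,"tz":30,"ax":0,"ay":0,"az":0,"jaw":-1},{"tx":0,"ty":0,"tz":0,"ax":0,"ay":0,"az":0,"jaw":-1}]'
python3 - <<'E'
from h import *
step([498.2,37.8,68])
E
```

```text
time_s: 3.58
eef_pos: [496.7, 38.3, 80.1]
ee_rot: [-0.001, 0.987, 0.158, -0.002]
force: [1.3, -0.2, 0.6]
grip_width: 1.003
grip_force: 0.0
shift [ 1.3  1.  12.1] turn [0. 0. 0.] joints [-0.16  0.44  1.76 -0.    0.95  1.09]
```

```bash
python3 -m jog '[{"tx":1,"ty":0.6,"tz":12,"ax":0,"ay":0,"az":0,"jaw":-1},{"tx":0,"ty":0,"tz":0,"ax":0,"ay":0,"az":0,"jaw":1},{"tx":0,"ty":0,"tz":0,"ax":0,"ay":0,"az":0,"jaw":1},{"tx":0,"ty":0,"tz":0,"ax":0,"ay":0,"az":0,"jaw":1},{"tx":0,"ty":0,"tz":0,"ax":0,"ay":0,"az":0,"jaw":1}]' 30;  python3 -m jog '[{"tx":0,"ty":0,"tz":0,"ax":0,"ay":0,"az":0,"jaw":1},{"tx":0,"ty":0,"tz":0,"ax":0,"ay":0,"az":0,"jaw":1},{"tx":0,"ty":0,"tz":-2,"ax":0,"ay":0,"az":0,"jaw":1}]' 30
```

```text
time_s: 4.2
eef_pos: [499.5, 39.1, 70.1]
ee_rot: [0.0, 0.987, 0.159, 0.001]
force: [-0.5, -0.3, 5.6]
grip_width: 0.476
grip_force: 30.2
time_s: 4.58
eef_pos: [498.9, 39.2, 71.4]
ee_rot: [-0.0, 0.987, 0.159, -0.0]
force: [0.1, -0.7, -1.0]
grip_width: 0.48
grip_force: 30.3
```

```bash
python3 -m jog '[{"tx":0,"ty":0,"tz":-40,"ax":0,"ay":0,"az":0,"jaw":1},{"tx":0,"ty":0,"tz":-50,"ax":0,"ay":0,"az":0,"jaw":1},{"tx":0,"ty":0,"tz":-40,"ax":0,"ay":0,"az":0,"jaw":1},{"tx":20,"ty":-40,"tz":0,"ax":0,"ay":0,"az":0,"jaw":1},{"tx":20,"ty":-40,"tz":0,"ax":0,"ay":0,"az":0,"jaw":1}]' 30;  python3 -m jog '[{"tx":20,"ty":-25,"tz":0,"ax":0,"ay":0,"az":0,"jaw":1},{"tx":0,"ty":0,"tz":0,"ax":0,"ay":0,"az":0,"jaw":1},{"tx":0,"ty":0,"tz":0,"ax":0,"ay":0,"az":0,"jaw":1}]' 30
python3 - <<'E'
from h import *
step([559.4,283,200])
for n in ("wrist","top","scene"):
    c=wrist() if n=="wrist" else capture(n); W=cloud(c); m=(abs(W[...,2]-85)<5)&(np.hypot(W[...,0]-559,W[...,1]-283)<40)
    P=W[m]; print(n,len(P)) 
    if len(P)>9: print(P.mean(0),cv2.minEnclosingCircle(P[:,:2].astype(np.float32)))
    if n=="wrist": cv2.imwrite("pics/w2.png",c["color"][...,::-1])
    else:
        p,_=tool(); m=(np.hypot(W[...,0]-p[0],W[...,1]-p[1])<33)&(W[...,2]>p[2]-75)&(W[...,2]<p[2]-30)
        P=W[m]; print("held",p,len(P),P.mean(0),P.min(0),P.max(0))
E
```

```text
time_s: 5.2
eef_pos: [511.9, 128.6, 201.7]
ee_rot: [0.0, 0.987, 0.159, 0.0]
force: [-0.0, -0.1, -0.3]
grip_width: 0.479
grip_force: 30.8
time_s: 5.58
eef_pos: [522.6, 157.2, 201.0]
ee_rot: [0.0, 0.987, 0.159, -0.0]
force: [-0.5, 0.5, -1.2]
grip_width: 0.481
grip_force: 30.8
shift [  74.4 -107.9    1. ] turn [0. 0. 0.] joints [ 0.08  0.38  1.48 -0.    1.28  1.33]
wrist 4489
[559.97989479 281.46183785  85.04614177] ((559.3946533203125, 282.065185546875), 21.203880310058594)
top 0<stdin>:10: RuntimeWarning: Mean of empty slice.
  ret = um.true_divide(
Traceback (most recent call last):
ValueError: zero-size array to reduction operation minimum which has no identity
```

View pics/w2.png

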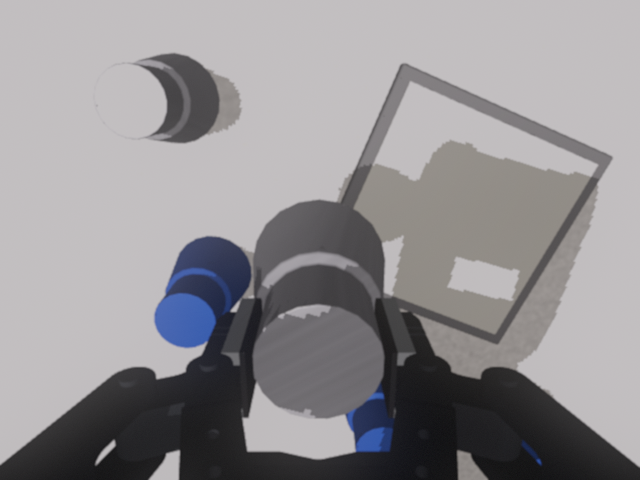

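The picture shows the stray cup upright in the fingers at (319,360), the twin at (132,100), and the panel clear at (480,200). I'll measure the held foot's centre with the same camera.

```bash
python3 - <<'E'
from h import *
c=wrist(); W=cloud(c); p,r=tool()
L=(W-p)@r.as_matrix()
m=(abs(L[...,2]+29)<8)&(np.hypot(L[...,0],L[...,1])<26); m[:,:262]=0; m[:,380:]=0
P=L[m]; print(len(P),P.mean(0).round(1),P.min(0).round(1),P.max(0).round(1),np.median(P[:,2]))
E
```

```text
12265 [  0.6   1.1 -26.8] [-22.5 -17.2 -29.3] [ 19.9  20.1 -21. ] -26.930326094424064
```

```bash
python3 -m jog '[{"tx":25,"ty":-36,"tz":0,"ax":0,"ay":0,"az":0,"jaw":1},{"tx":25,"ty":-36,"tz":0,"ax":0,"ay":0,"az":0,"jaw":1},{"tx":24.5,"ty":-36,"tz":15,"ax":0,"ay":0,"az":0,"jaw":1},{"tx":0,"ty":0,"tz":20,"ax":0,"ay":0,"az":0,"jaw":1},{"tx":0,"ty":0,"tz":0,"ax":0,"ay":0,"az":0,"jaw":1}]' 30
python3 - <<'E'
from h import *
step([559.5,283,93])
E
```

```text
time_s: 6.35
eef_pos: [559.1, 283.0, 164.9]
ee_rot: [0.0, 0.987, 0.159, -0.002]
force: [-0.7, 0.6, -0.5]
grip_width: 0.481
grip_force: 30.8
shift [ 0.6  0.1 71.9] turn [0. 0. 0.] joints [ 0.28  0.59  1.25 -0.    1.3   1.53]
```

```bash
python3 -m jog '[{"tx":0,"ty":0,"tz":20,"ax":0,"ay":0,"az":0,"jaw":1},{"tx":0,"ty":0,"tz":20,"ax":0,"ay":0,"az":0,"jaw":1},{"tx":0,"ty":0,"tz":15,"ax":0,"ay":0,"az":0,"jaw":1},{"tx":0,"ty":0,"tz":8,"ax":0,"ay":0,"az":0,"jaw":1},{"tx":0,"ty":0,"tz":0,"ax":0,"ay":0,"az":0,"jaw":1}]' 30
python3 -m jog '[{"tx":0,"ty":0,"tz":3,"ax":0,"ay":0,"az":0,"jaw":1},{"tx":0,"ty":0,"tz":2,"ax":0,"ay":0,"az":0,"jaw":1},{"tx":0,"ty":0,"tz":0,"ax":0,"ay":0,"az":0,"jaw":1}]'
```

```text
time_s: 6.98
eef_pos: [559.8, 283.4, 103.4]
ee_rot: [0.0, 0.987, 0.159, -0.0]
force: [0.3, -0.0, -1.1]
grip_width: 0.479
grip_force: 30.8
time_s: 7.35
eef_pos: [559.7, 283.7, 98.3]
ee_rot: [-0.0, 0.987, 0.159, 0.0]
force: [-0.0, -0.5, -0.7]
grip_width: 0.477
grip_force: 30.8
```

```bash
python3 -m jog '[{"tx":0,"ty":0,"tz":2,"ax":0,"ay":0,"az":0,"jaw":1},{"tx":0,"ty":0,"tz":2,"ax":0,"ay":0,"az":0,"jaw":1},{"tx":0,"ty":0,"tz":1,"ax":0,"ay":0,"az":0,"jaw":1},{"tx":0,"ty":0,"tz":0,"ax":0,"ay":0,"az":0,"jaw":1}]' 30
python3 -m jog '[{"tx":0,"ty":0,"tz":1,"ax":0,"ay":0,"az":0,"jaw":1},{"tx":0,"ty":0,"tz":0,"ax":0,"ay":0,"az":0,"jaw":1}]'
```

```text
time_s: 7.85
eef_pos: [559.8, 283.6, 93.4]
ee_rot: [-0.0, 0.987, 0.159, 0.0]
force: [0.2, -0.1, 0.5]
grip_width: 0.476
grip_force: 30.9
time_s: 8.1
eef_pos: [560.0, 283.7, 92.9]
ee_rot: [-0.0, 0.987, 0.159, 0.001]
force: [-2.1, -0.2, 4.6]
grip_width: 0.472
grip_force: 31.3
```

```bash
python3 -m jog '[{"tx":0,"ty":0,"tz":1,"ax":0,"ay":0,"az":0,"jaw":1},{"tx":0,"ty":0,"tz":0,"ax":0,"ay":0,"az":0,"jaw":1}]'
python3 -m jog '[{"tx":0,"ty":0,"tz":0,"ax":0,"ay":0,"az":0,"jaw":-0.2},{"tx":0,"ty":0,"tz":0,"ax":0,"ay":0,"az":0,"jaw":-0.6},{"tx":0,"ty":0,"tz":0,"ax":0,"ay":0,"az":0,"jaw":-1},{"tx":0,"ty":0,"tz":0,"ax":0,"ay":0,"az":0,"jaw":-1},{"tx":0,"ty":0,"tz":0,"ax":0,"ay":0,"az":0,"jaw":-1}]'
python3 -m jog '[{"tx":0,"ty":0,"tz":-20,"ax":0,"ay":0,"az":0,"jaw":-1},{"tx":0,"ty":0,"tz":-50,"ax":0,"ay":0,"az":0,"jaw":-1},{"tx":0,"ty":0,"tz":-60,"ax":0,"ay":0,"az":0,"jaw":-1},{"tx":0,"ty":0,"tz":-20,"ax":0,"ay":0,"az":0,"jaw":-1},{"tx":0,"ty":0,"tz":0,"ax":0,"ay":0,"az":0,"jaw":-1}]'
python3 - <<'E'
from h import *
c=wrist(); W=cloud(c); m=(abs(W[...,2]-120)<12)&(np.hypot(W[...,0]-559,W[...,1]-283)<40)
P=W[m]; print(len(P),P.mean(0),np.median(P[:,2]),cv2.minEnclosingCircle(P[:,:2].astype(np.float32)))
cv2.imwrite("pics/w3.png",c["color"][...,::-1])
E
```

```text
time_s: 8.35
eef_pos: [560.3, 283.7, 92.7]
ee_rot: [-0.0, 0.987, 0.159, 0.001]
force: [-2.8, -1.2, 9.8]
grip_width: 0.476
grip_force: 31.9
time_s: 8.98
eef_pos: [559.7, 283.6, 91.2]
ee_rot: [0.0, 0.987, 0.159, -0.0]
force: [0.8, -0.2, -1.1]
grip_width: 0.999
grip_force: 0.0
time_s: 9.6
eef_pos: [560.1, 283.8, 242.6]
ee_rot: [-0.0, 0.987, 0.159, 0.001]
force: [-1.0, -0.6, -0.2]
grip_width: 1.001
grip_force: 0.0
3363 [560.09523555 283.50377915 119.65663661] 120.01176998012596 ((558.6951904296875, 283.0884704589844), 21.125564575195312)
```

View pics/w3.png

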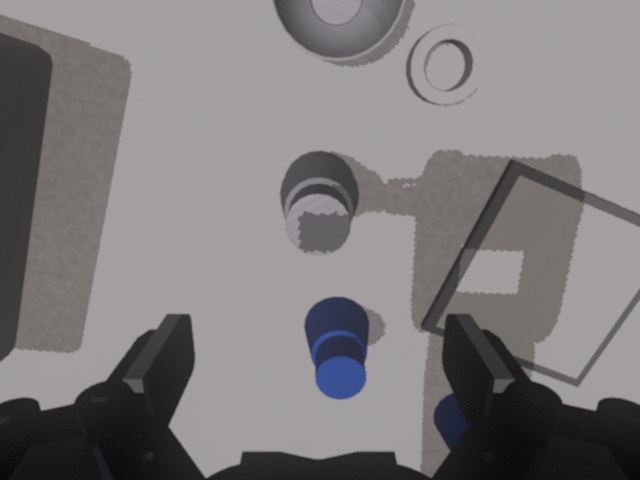

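Nested: the foot top measures z=120 (85+35), and the cup stands upright at (319,225) in the picture. Next is the tube, starting with pre-grasp orientation and distances.

```bash
cat >> h.py <<'E'
G=np.array([632.5,-306.5,115.]); h=np.array([G[0],G[1],0]); h/=np.hypot(*h[:2]); up=np.array([0,0,1.])
zt=(h-up)/2**.5; xt=(h+up)/2**.5; yt=np.cross(zt,xt); RG=R.from_matrix(np.c_[xt,yt,zt])
E
python3 - <<'E'
from h import *
print(G-91*zt); step(G-91*zt+[0,0,40],RG)
E
```

```text
[ 574.59392757 -278.43958704  179.34671709]
shift [-162.4  538.3   21.4] turn [-0.302  0.746  0.73 ] joints [ 0.28  0.54  1.14 -0.    1.46  1.53]
```

```bash
sed -i 's/h=np.array(\[G\[0\],G\[1\],0\])/h=np.array([np.cos(.617),-np.sin(.617),0])/' h.py
python3 -m jog '[{"tx":-15,"ty":53,"tz":0,"ax":0,"ay":0,"az":0,"jaw":-1},{"tx":-15,"ty":53,"tz":0,"ax":0,"ay":0,"az":0,"jaw":-1},{"tx":-15,"ty":53,"tz":0,"ax":0,"ay":0,"az":0,"jaw":-1},{"tx":-15,"ty":53,"tz":0,"ax":0,"ay":0,"az":0,"jaw":-1},{"tx":-15,"ty":53,"tz":0,"ax":0,"ay":0,"az":0,"jaw":-1}]'
python3 -m jog '[{"tx":-15,"ty":53,"tz":0,"ax":0,"ay":0,"az":0,"jaw":-1},{"tx":-15,"ty":53,"tz":0,"ax":0,"ay":0,"az":0,"jaw":-1},{"tx":-15,"ty":53,"tz":0,"ax":0,"ay":0,"az":0,"jaw":-1},{"tx":-15,"ty":53,"tz":0,"ax":0,"ay":0,"az":0,"jaw":-1},{"tx":0,"ty":0,"tz":0,"ax":0,"ay":0,"az":0,"jaw":-1}]'
python3 - <<'E'
from h import *
print(tool()[0],G-91*zt); step(G-91*zt+[0,0,40],RG)
E
```

```text
time_s: 10.28
eef_pos: [571.1, 6.8, 239.4]
ee_rot: [-0.001, 0.987, 0.159, -0.001]
force: [-0.1, 0.8, -0.4]
grip_width: 1.001
grip_force: 0.0
time_s: 10.9
eef_pos: [580.5, -214.9, 238.4]
ee_rot: [-0.001, 0.988, 0.157, -0.002]
force: [-0.0, -0.4, -0.1]
grip_width: 1.002
grip_force: 0.0
[ 580.50324555 -214.86317381  238.44591998] [ 580.01766592 -269.26957414  179.34671709]
shift [-17.3  51.6  19. ] turn [-0.367  0.73   0.882] joints [-0.54  0.52  1.17 -0.    1.45  0.71]
```

```bash

python3 -m jog '[{"tx":0,"ty":0,"tz":0,"ax":0,"ay":0,"az":0.18,"jaw":-1},{"tx":0,"ty":0,"tz":0,"ax":0,"ay":0,"az":0.18,"jaw":-1},{"tx":0,"ty":0,"tz":0,"ax":0,"ay":0,"az":0.18,"jaw":-1},{"tx":0,"ty":0,"tz":0,"ax":0,"ay":0,"az":0.18,"jaw":-1},{"tx":0,"ty":0,"tz":0,"ax":0,"ay":0,"az":0.18,"jaw":-1}]'
python3 -m jog '[{"tx":0,"ty":0,"tz":0,"ax":0,"ay":0.15,"az":0.03,"jaw":-1},{"tx":0,"ty":0,"tz":0,"ax":0,"ay":0.16,"az":0,"jaw":-1},{"tx":0,"ty":0,"tz":0,"ax":0,"ay":0.16,"az":0,"jaw":-1},{"tx":0,"ty":0,"tz":0,"ax":0,"ay":0.16,"az":0,"jaw":-1},{"tx":0,"ty":0,"tz":0,"ax":0,"ay":0.155,"az":0,"jaw":-1}]'
python3 - <<'E'
from h import *
print(tool()[0],G-91*zt); step(G-91*zt,RG)
E
```

```text
time_s: 11.52
eef_pos: [581.3, -210.3, 239.8]
ee_rot: [-0.0, 0.958, -0.288, -0.001]
force: [0.8, 0.5, 0.6]
grip_width: 1.003
grip_force: 0.0
time_s: 12.15
eef_pos: [581.0, -209.9, 240.3]
ee_rot: [0.113, 0.881, -0.277, 0.367]
force: [-0.2, -0.6, -0.3]
grip_width: 0.998
grip_force: 0.0
[ 580.96529128 -209.87832142  240.31464208] [ 580.01766592 -269.26957414  179.34671709]
shift [-19.7  49.5  66.4] turn [-0.009 -0.003  0.004] joints [-0.51  0.21  1.82 -0.21  0.33  1.84]
```

```bash

python3 -m jog '[{"tx":-10,"ty":25,"tz":10,"ax":0,"ay":0,"az":0,"jaw":-1},{"tx":-10,"ty":25,"tz":10,"ax":0,"ay":0,"az":0,"jaw":-1},{"tx":0,"ty":0,"tz":0,"ax":0,"ay":0,"az":0,"jaw":-1}]'
python3 - <<'E'
from h import *
d=step(G+19*zt,RG)
c=wrist(); W=cloud(c); cv2.imwrite("pics/w4.png",c["color"][...,::-1])
for a,b in((128,150),(98,122)):
    m=(W[...,2]>a)&(W[...,2]<b)&(np.hypot(W[...,0]-632,W[...,1]+306)<25); P=W[m]
    if len(P): print(len(P),P.mean(0),P.min(0),P.max(0),cv2.minEnclosingCircle(P[:,:2].astype(np.float32)))
E
```

```text
time_s: 12.52
eef_pos: [551.6, -252.2, 210.7]
ee_rot: [0.113, 0.882, -0.279, 0.363]
force: [-0.5, -0.0, 1.0]
grip_width: 1.001
grip_force: 0.0
shift [  1.9  -1.5 155.5] turn [-0.006  0.004  0.002] joints [-0.63  0.22  1.9   0.05  0.25  1.51]
989 [ 629.97506413 -306.56227596  141.59124306] [ 622.48297583 -317.37537822  128.01281748] [ 641.61431419 -298.44680057  146.35413238] ((632.1968994140625, -308.1947326660156), 9.748164176940918)
405 [ 627.37220569 -304.63639866  110.3825518 ] [ 623.86070259 -313.83319779   98.27424784] [ 637.17809007 -299.73808777  121.92362692] ((631.1678466796875, -307.0994873046875), 8.066003799438477)
```

View pics/w4.png

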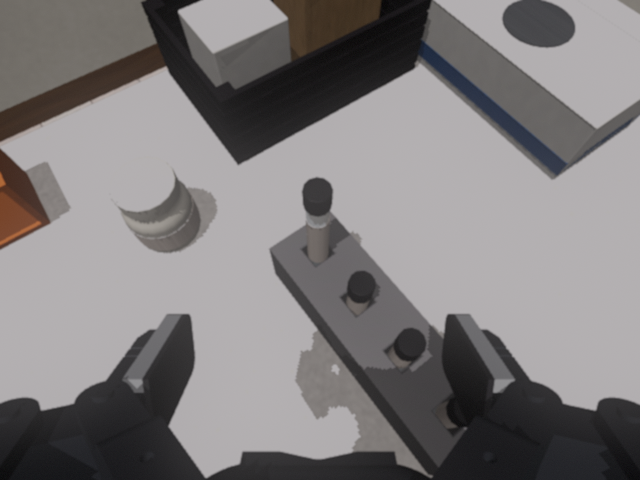

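```bash

python3 -m jog '[{"tx":1,"ty":-1,"tz":50,"ax":0,"ay":0,"az":0,"jaw":-1},{"tx":0.5,"ty":0,"tz":50,"ax":0,"ay":0,"az":0,"jaw":-1},{"tx":0,"ty":0,"tz":30,"ax":0,"ay":0,"az":0,"jaw":-1},{"tx":0,"ty":0,"tz":10,"ax":0,"ay":0,"az":0,"jaw":-1},{"tx":0,"ty":0,"tz":0,"ax":0,"ay":0,"az":0,"jaw":-1}]'
python3 - <<'E'
from h import *
d=step(np.array([632,-307,115])+19*zt,RG)
E
```

```text
time_s: 13.2
eef_pos: [635.8, -308.0, 115.1]
ee_rot: [0.114, 0.881, -0.278, 0.365]
force: [-1.2, 0.2, 0.2]
grip_width: 1.004
grip_force: 0.0
shift [-2.7  1.5 16.5] turn [-0.007  0.001  0.004] joints [-0.62  0.55  1.69  0.08  0.11  1.48]
```

```bash

python3 -m jog '[{"tx":-2,"ty":1.3,"tz":8,"ax":0,"ay":0,"az":0,"jaw":-1},{"tx":0,"ty":0,"tz":7,"ax":0,"ay":0,"az":0,"jaw":-1},{"tx":0,"ty":0,"tz":0,"ax":0,"ay":0,"az":0,"jaw":-1}]'
python3 - <<'E'
from h import *
d=step(np.array([632,-307,115])+19*zt,RG)
E
```

```text
time_s: 13.58
eef_pos: [642.3, -315.3, 102.7]
ee_rot: [0.114, 0.881, -0.278, 0.365]
force: [0.0, 0.5, -0.3]
grip_width: 0.998
grip_force: 0.0
shift [-0.7 -0.8  1. ] turn [-0.006  0.001  0.003] joints [-0.62  0.59  1.67  0.11  0.1   1.45]
```

```bash

python3 -m jog '[{"tx":0,"ty":0,"tz":0,"ax":0,"ay":0,"az":0,"jaw":1},{"tx":0,"ty":0,"tz":0,"ax":0,"ay":0,"az":0,"jaw":1},{"tx":0,"ty":0,"tz":0,"ax":0,"ay":0,"az":0,"jaw":1},{"tx":0,"ty":0,"tz":0,"ax":0,"ay":0,"az":0,"jaw":1},{"tx":0,"ty":0,"tz":0,"ax":0,"ay":0,"az":0,"jaw":1}]' 40
python3 -m jog '[{"tx":0,"ty":0,"tz":0,"ax":0,"ay":0,"az":0,"jaw":1},{"tx":0,"ty":0,"tz":0,"ax":0,"ay":0,"az":0,"jaw":1},{"tx":7,"ty":0,"tz":-7,"ax":0,"ay":0,"az":0,"jaw":1},{"tx":0,"ty":0,"tz":0,"ax":0,"ay":0,"az":0,"jaw":1}]' 40
python3 - <<'E'
from h import *
capture("scene"); print(sense()["force"],sense()["grip_width"]*85)
E
```

```text
time_s: 14.2
eef_pos: [642.4, -315.2, 103.1]
ee_rot: [0.114, 0.881, -0.278, 0.365]
force: [0.5, 0.2, -0.1]
grip_width: 0.187
grip_force: 38.9
time_s: 14.7
eef_pos: [642.7, -315.4, 114.0]
ee_rot: [0.114, 0.881, -0.278, 0.366]
force: [0.5, 0.1, -0.1]
grip_width: 0.187
grip_force: 39.6
[ 0.17524282  0.7865211  -1.07403949] 15.972424900146502
```

```bash

python3 -m jog '[{"tx":14,"ty":0,"tz":-14,"ax":0,"ay":0,"az":0,"jaw":1},{"tx":21,"ty":0,"tz":-21,"ax":0,"ay":0,"az":0,"jaw":1},{"tx":28,"ty":0,"tz":-28,"ax":0,"ay":0,"az":0,"jaw":1},{"tx":28,"ty":0,"tz":-28,"ax":0,"ay":0,"az":0,"jaw":1},{"tx":0,"ty":0,"tz":0,"ax":0,"ay":0,"az":0,"jaw":1}]' 40
python3 - <<'E'
from h import *
print(tool()[1].as_matrix().round(3),sense()["joints"])
c=wrist(); cv2.imwrite("pics/w5.png",c["color"][...,::-1])
E
```

```text
time_s: 15.38
eef_pos: [643.0, -315.9, 245.5]
ee_rot: [0.115, 0.88, -0.278, 0.368]
force: [1.2, 0.1, -0.6]
grip_width: 0.189
grip_force: 39.9
[[ 0.575 -0.573  0.584]
 [-0.404 -0.82  -0.406]
 [ 0.711 -0.002 -0.703]] [-0.62387842  0.39536069  1.54904408  0.02884467  0.40628817  1.53607998]
```

View pics/w5.png

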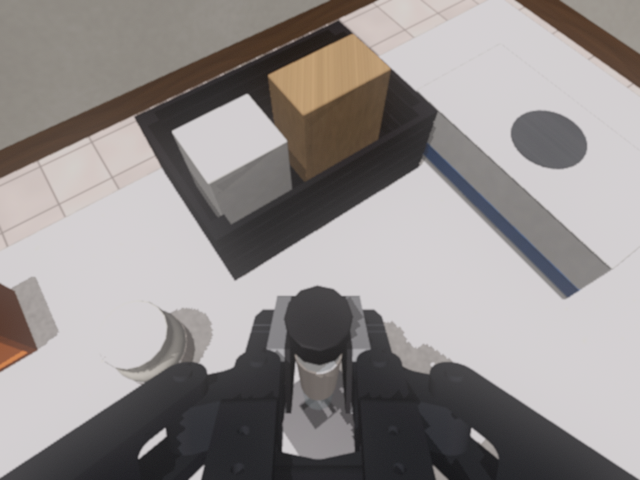

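```bash
cat >> h.py <<'E'
hf=np.array([np.cos(.134),-np.sin(.134),0]); zf=(hf-up)/2**.5; xf=-(hf+up)/2**.5; RF=R.from_matrix(np.c_[xf,np.cross(zf,xf),zf])
MID=np.array([544,47,175.]); TF=MID-37.5*hf+19*zf
E
python3 - <<'E'
from h import *
print(TF); d=step(TF+[0,0,85],RF); print(d/8)
E
```

```text
[520.15076106  50.21506433 161.56497116]
shift [-216.2 -229.8 -221.7] turn [-2.000e-03 -4.730e-01  2.765e+00] joints [-0.62  0.4   1.55  0.03  0.41  1.54]
[-27.01944913 -28.72155058 -27.71312958]
```

```bash

python3 -m jog '[{"tx":-27,"ty":-29,"tz":-28,"ax":0,"ay":0,"az":0,"jaw":1},{"tx":-27,"ty":-29,"tz":-28,"ax":0,"ay":0,"az":0,"jaw":1},{"tx":-27,"ty":-29,"tz":-28,"ax":0,"ay":0,"az":0,"jaw":1},{"tx":-27,"ty":-29,"tz":-28,"ax":0,"ay":0,"az":0,"jaw":1},{"tx":-27,"ty":-29,"tz":-28,"ax":0,"ay":0,"az":0,"jaw":1}]' 40
python3 -m jog '[{"tx":-27,"ty":-29,"tz":-28,"ax":0,"ay":0,"az":0,"jaw":1},{"tx":-27,"ty":-29,"tz":-28,"ax":0,"ay":0,"az":0,"jaw":1},{"tx":-27,"ty":-29,"tz":-28,"ax":0,"ay":0,"az":0,"jaw":1},{"tx":0,"ty":0,"tz":0,"ax":0,"ay":0,"az":-0.17,"jaw":1},{"tx":0,"ty":0,"tz":0,"ax":0,"ay":0,"az":-0.17,"jaw":1}]' 40
python3 -m jog '[{"tx":0,"ty":0,"tz":0,"ax":0,"ay":0,"az":-0.18,"jaw":1},{"tx":0,"ty":0,"tz":0,"ax":0,"ay":0,"az":-0.18,"jaw":1},{"tx":0,"ty":0,"tz":0,"ax":0,"ay":0,"az":-0.18,"jaw":1},{"tx":0,"ty":0,"tz":0,"ax":0,"ay":0,"az":-0.18,"jaw":1},{"tx":0,"ty":0,"tz":0,"ax":0,"ay":0,"az":-0.18,"jaw":1}]' 40
python3 - <<'E'
from h import *
d=step(TF+[0,0,85],RF)
E
```

```text
time_s: 16.05
eef_pos: [564.7, -83.7, 243.8]
ee_rot: [0.114, 0.882, -0.278, 0.364]
force: [1.0, -0.2, 0.1]
grip_width: 0.186
grip_force: 39.9
time_s: 16.68
eef_pos: [519.5, 53.8, 246.1]
ee_rot: [0.175, 0.916, -0.121, 0.339]
force: [0.6, 0.6, 0.1]
grip_width: 0.19
grip_force: 39.9
time_s: 17.3
eef_pos: [519.6, 53.0, 246.1]
ee_rot: [0.305, 0.878, 0.289, 0.229]
force: [-1.1, 0.5, -1.0]
grip_width: 0.189
grip_force: 39.8
shift [-1.3  2.3  1.1] turn [-0.245  0.335 -2.211] joints [ 0.1   0.11  1.92 -0.86  0.66  1.62]
```

```bash

python3 -m jog '[{"tx":0,"ty":0,"tz":0,"ax":-0.019,"ay":0.026,"az":-0.17,"jaw":1},{"tx":0,"ty":0,"tz":0,"ax":-0.019,"ay":0.026,"az":-0.17,"jaw":1},{"tx":0,"ty":0,"tz":0,"ax":-0.019,"ay":0.026,"az":-0.17,"jaw":1},{"tx":0,"ty":0,"tz":0,"ax":-0.019,"ay":0.026,"az":-0.17,"jaw":1},{"tx":0,"ty":0,"tz":0,"ax":-0.019,"ay":0.026,"az":-0.17,"jaw":1}]' 40
python3 -m jog '[{"tx":0,"ty":0,"tz":0,"ax":-0.019,"ay":0.026,"az":-0.17,"jaw":1},{"tx":0,"ty":0,"tz":0,"ax":-0.019,"ay":0.026,"az":-0.17,"jaw":1},{"tx":0,"ty":0,"tz":0,"ax":-0.019,"ay":0.026,"az":-0.17,"jaw":1},{"tx":0,"ty":0,"tz":0,"ax":-0.019,"ay":0.026,"az":-0.17,"jaw":1},{"tx":0,"ty":0,"tz":0,"ax":-0.019,"ay":0.026,"az":-0.17,"jaw":1}]' 40
python3 - <<'E'
from h import *
d=step(TF,RF)
E
```

```text
time_s: 17.92
eef_pos: [519.5, 53.1, 246.0]
ee_rot: [0.394, 0.65, 0.633, 0.151]
force: [0.8, 0.5, 0.5]
grip_width: 0.185
grip_force: 39.6
time_s: 18.55
eef_pos: [519.3, 53.0, 245.8]
ee_rot: [0.41, 0.332, 0.848, 0.054]
force: [-0.1, -0.5, -0.8]
grip_width: 0.186
grip_force: 39.4
shift [ 53.5 -32.3  56.5] turn [-0.061  0.086 -0.577] joints [-0.05 -0.    2.08 -0.58  0.26 -0.38]
```

```bash

python3 -m jog '[{"tx":0,"ty":0,"tz":0,"ax":-0.018,"ay":0.025,"az":-0.17,"jaw":1},{"tx":0,"ty":0,"tz":0,"ax":-0.018,"ay":0.025,"az":-0.17,"jaw":1},{"tx":0,"ty":0,"tz":0,"ax":-0.018,"ay":0.025,"az":-0.17,"jaw":1},{"tx":0,"ty":0,"tz":0,"ax":0,"ay":0,"az":-0.06,"jaw":1},{"tx":0,"ty":0,"tz":0,"ax":0,"ay":0,"az":0,"jaw":1}]' 40
python3 - <<'E'
from h import *
d=step(TF,RF)
E
```

```text
time_s: 19.18
eef_pos: [519.1, 52.6, 245.7]
ee_rot: [0.394, 0.123, 0.911, -0.013]
force: [0.3, -0.4, -0.0]
grip_width: 0.186
grip_force: 39.4
shift [59.4 -8.3 59.1] turn [-0.023  0.025 -0.125] joints [-0.1  -0.02  2.07 -0.18  0.29 -1.25]
```

```bash

python3 -m jog '[{"tx":0,"ty":0,"tz":0,"ax":-0.02,"ay":0.025,"az":-0.125,"jaw":1},{"tx":20,"ty":0,"tz":20,"ax":0,"ay":0,"az":0,"jaw":1},{"tx":20,"ty":0,"tz":20,"ax":0,"ay":0,"az":0,"jaw":1},{"tx":12,"ty":0,"tz":12,"ax":0,"ay":0,"az":0,"jaw":1},{"tx":0,"ty":0,"tz":0,"ax":0,"ay":0,"az":0,"jaw":1}]' 40
python3 - <<'E'
from h import *
d=step(TF,RF); p,r=tool(); print(p)
out=[]
for n in("scene","top"):
    c=capture(n); cv2.imwrite(f"pics/{n}9.png",c["color"][...,::-1])
    for q in("tube_mid","panel_mid"):
        for k in place_of(q,n)[:2]:
            u,v=k["centre"]; print(n,q,round(k["conf"],2),int(u),int(v),world(c,u,v,z=p[2]+13.4 if q=="tube_mid" else 12).round(1))
    W=cloud(c); m=(W[...,2]>150)&(W[...,2]<200)&(W[...,0]>545)&(W[...,0]<650)&(abs(W[...,1]-47)<45)
    P=W[m]; print(n,len(P)); 
    if len(P)>20:
        u,s,vt=np.linalg.svd(P-P.mean(0),full_matrices=False); print(P.mean(0),vt[0],P.min(0),P.max(0))
    out.append(c["color"][...,::-1])
cv2.imwrite("pics/fin.png",np.vstack([np.hstack([cv2.resize(out[0],(400,300)),cv2.resize(out[1],(400,300))]),np.hstack([cv2.resize(out[0][120:320,200:440],(400,300)),cv2.resize(out[1][180:360,200:440],(400,300))])]))
E
```

```text
time_s: 19.8
eef_pos: [518.9, 52.5, 171.7]
ee_rot: [0.381, 0.062, 0.922, -0.027]
force: [0.2, 0.9, 0.1]
grip_width: 0.188
grip_force: 39.4
shift [ 6.1 -2.1  8.3] turn [-0.003 -0.001  0.   ] joints [-0.12  0.11  2.15 -0.17  0.09 -1.39]
[518.94371778  52.51870288 171.71676688]
scene tube_mid 0.67 331 188 [547.5  51.6 185.1]
scene panel_mid 0.88 326 249 [551.6  45.4  12. ]
scene 373
[582.0052198   43.22140076 189.837026  ] [ 0.99046995 -0.13273657 -0.03674628] [545.23277395  32.63339799 177.94995087] [613.9530368   55.90068923 194.45897164]
top tube_mid 0.81 295 256 [546.3  49.3 185.1]
top panel_mid 0.88 297 261 [546.7  49.4  12. ]
top 335
[576.91715455  46.3093467  194.27640508] [-0.98933417  0.14551284 -0.00662611] [545.61084487  35.09209994 185.37767283] [610.50206306  58.35139176 199.52046982]
```

View pics/fin.png

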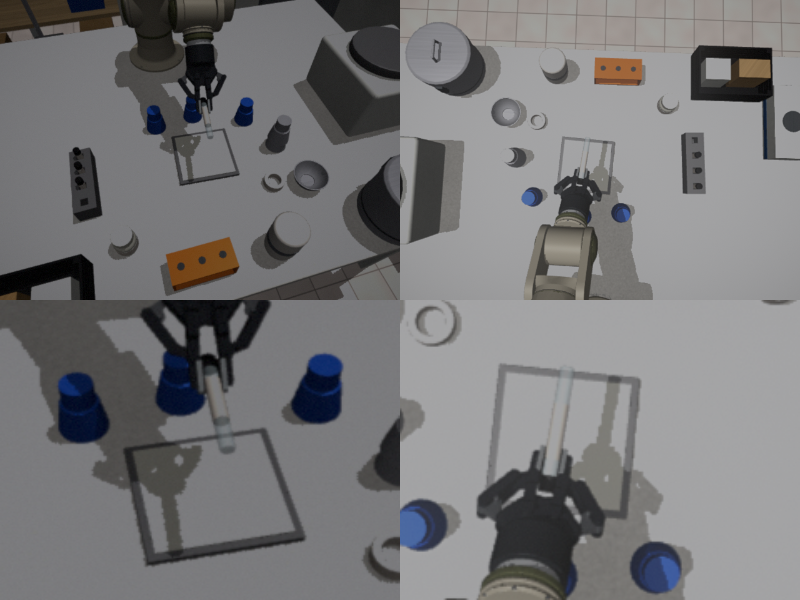

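The final views show the tube level over the panel at about z=186, with its middle near (546,50) against the panel's middle at (545,47). The nested cups and the short tubes are all in place, so I'm handing in.

```bash
python3 -c "
from rig import finish_job; print(finish_job())"
```

```text
the job is handed in; nothing more can be done
None
```

The stray cup is fully nested over its twin and released, and I handed in at about 20 s still holding the long tube level over the panel's middle, about 186 mm above the table.

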